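Seal the blanks canister with its pump lid

ROBOT

A 6-joint arm with a two-finger parallel gripper is mounted at the origin on the work surface. World frame = base frame: x ahead of the robot, y to its left, z up, the work surface at z = 0. Lengths are in mm, angles in degrees, forces in N, time in s.
With the tool pointing down it reaches from about 350 to 850 mm from the base axis. Payload 8.1 kg.
Tool frame: the origin (TCP) lies midway between the tips of the shut fingers; the grasp point (between the pads) lies 19 mm behind it; z points along the fingers, y is the line along which they close (so a half turn about z gives the same grasp; the last joint's range is limited). The gripper opens to 85 mm and grips with 20 to 120 N. Pads are 22 mm wide; open, the fingers measure 114 mm over their backs; the gripper's body (76 mm by 85 mm) begins 54 mm behind the grasp point. The pads swing forward as they close: fully open they stand 13 mm farther back than shut.
Start: joints at [68.847, 7.471, 85.268, -0, 87.261, -4.893], TCP at [167.981, 576.01, 204.792] pointing down, gripper open.
Joint ranges: [-169.43, 169.43], [-51.17, 129.36], [1.28, 143.12], [-76.62, 256.62], [0, 156.53], [-152.29, 152.29]. Speed limits (degrees/s): [136.94, 136.94, 159.86, 180, 180, 180].

INTERFACE

Orientations are given as [roll, pitch, yaw] about the fixed x, y, z axes, in that order (R = Rz(yaw) Ry(pitch) Rx(roll)).
In Python, from bench import sensors, optics, r gives the robot as it stands.
- The arm moves only by the tool apply_moves, never from a script. Its argument "targets" is a list of rows, each a list of 7 numbers: the shift along the tool's x, y, z in mm, then the turn, a rotation vector about the tool's x, y, z in rad, then the closure, from 0 (fully open) to 1 (shut). In form: [[x, y, z, wx, wy, wz, claw], ...]. A call has 1 to 20 rows; each row shifts and turns the commanded pose from where the row before left it, along the tool's axes as they then stand; what a row does not reach is not made up. A row lasts 1/8 s, in which the tool goes at most 62.5 mm and 10.7 degrees, less where a joint would pass 70% of its speed; a pose out of reach is approached as far as the arm can. A call is refused whole if a number of a shift passes 62.5 or a number of a turn 0.188, either way. A call with a gripper value outside its range is refused whole. The fingers move at their own pace and stop on an object; "force" is the grip in N (left out, the last holds). Time passes only in rows, so rows that do not move let the fingers close. It gives the time, the measured TCP pose, the force, the opening and the grip force at its end, in the units of the state.
- sensors.sense(): the state, without advancing time (a new reading comes with each control period).
- optics.snapshot(name): name is "scene" or "top" or "wrist"; returns the picture (420x560x3 uint8, red, green, blue); there is no depth.
- optics.get_calibration(name): a dict with "camera_matrix" (3x3 intrinsics, pixels), "dist_coeffs" ([k1, k2, p1, p2, k3] as OpenCV has them; the pictures are not rectified), "pose" (4x4, takes a point from camera to world coordinates). Camera axes: x right, y down, z forward; pixel columns grow to the right and rows downward; lengths in mm; the calibration is good to about 2 mm. A picture is of the moment at which its call begins: read the wrist's pose just before it. get_calibration takes no time and is no camera call; for the wrist camera it gives the pose at the moment of the call.
- r.hand_in(): hands the job in; it is judged then, once.
The state is a dict: "time": time; "joint_pos": joint angles; "qd": joint speeds; "joint_efforts": joint torques, N m; "tool_pos": TCP position; "tcp_rot": TCP orientation; "ft_force": force on the tool from outside, world axes, zero at the start; "wrist_torque": the same for the moment, N m; "finger_gap": finger opening in mm; "grip_force": force on a finger pad.
Only numpy, scipy, OpenCV 4.12 (cv2) and the standard library are available. Lean on these libraries where they do the work, as an engineer would, in place of code of your own. Each camera call takes 0.05 s, during which the arm holds its last target. There are 200 camera calls.

TASK

The dry plywood blanks must be kept under vacuum: gently set the loose pump lid, without dropping it, onto the open steel canister that holds the blanks so that it sits fully home and level. Then pump the knob of that lid with at least two full strokes, each right down to its stop and letting it spring all the way back up. Leave the canister standing about where it is, and leave the other canister, which is already closed, alone: do not pump, shift or tip it.

Things in the scene. Friction and masses are not known exactly. Their poses are not given: they have to be found in the camera images.
- canister: the open canister: loose round stainless steel vessel, outer diameter 144, height 100, wall 5 (mouth 134 across), 1.2 kg, with a stack of square plywood blanks inside (82 x 82, up to 53 above its underside). Stands upright. Origin: centre of its underside; z up along its axis.
- canister_rim (a point): centre of the open canister's mouth, at rim height (100 above the canister's underside).
- lid: loose pump lid, right way up on the bench, under 0.5 kg: grey round plate, diameter 148, 10 thick; black tapered plug below it, 8 deep (diameter 112, 126 at the plate), enters the mouth, plate on the rim; steel collar on top, diameter 42. Origin: centre of the plug's underside, z up. Plate top at 18, collar top at 30. Seated, the origin is 92 above the canister's underside.
- plunger_top (a point): centre of the top face of the lid's plunger knob. The knob is a black round button of diameter 46 and 22 high on a steel stem of diameter 16, 22 of which shows above the collar; it is also the grip for carrying the lid. When up, the top face is 74 above the lid's origin and the knob's underside 52 above it; pressed to the stop, both are 18 lower.
- plunger (a joint): spring plunger of the loose lid: 0 = up, 0.018 m = pressed down to its stop. It takes about 4 N to start and 12 N to hold at the stop, and springs back when let go.
- sealed: the other canister of the same size, already closed with the same kind of lid and knob (overall height 166 with the knob up), 1.6 kg, loose. Origin: centre of its underside; z up.
- sealed_plunger (a joint): spring plunger of the closed canister: 0 = up, 0.018 m = pressed. To be left alone.
Not all that is in view belongs to the job. What is shaped like the canister but orange is not meant. Leave any turquoise look-alike of the lid alone.

How it is judged:
By the outcome, as a careful person would: the job done as asked, in the order asked, and still so for the second after the job is handed in, with the robot touching nothing.
It also fails if it takes over 54 s, if anything falls off the work surface, if the arm or the gripper's body presses on something with over 40 N, if the wrist force passes 120 N, or if a joint passes its speed limit or range.

## Working session

There is one attempt and no reset: what is moved stays moved. The work goes in short steps, Python scripts to look and compute and a tool call to move; the robot and the scene stay as the last step left them, time stands still between calls to the robot, and variables do not carry over. Pictures are saved under pics/ and viewed, at most 10 in all, crops included, and the job is handed in when it is done.

Besides the shell and the picture viewer there is one more tool, called after "Call:" as a command line: name --pt "numbers of a row" for each row, then --argument value for the rest. apply_moves: Moves the arm, as the interface text tells. Its arguments: {"type":"object","properties":{"targets":{"type":"array"},"force":{"type":"number"}},"required":["targets"]}

```bash
mkdir -p pics
cat > h.py <<'E'
import numpy as np, cv2
from bench import sensors, optics, r
def snap(n,f):
    c=optics.get_calibration(n); im=optics.snapshot(n)
    cv2.imwrite('pics/'+f+'.png',im[:,:,::-1]); np.savez('pics/'+f+'.npz',im=im,K=c['camera_matrix'],d=c['dist_coeffs'],T=c['pose'])
def load(f):
    z=np.load('pics/'+f+'.npz'); return z
def world(f,uv,z):
    c=load(f); p=cv2.undistortPoints(np.array(uv,float).reshape(-1,1,2),c['K'],c['d']).reshape(-1,2)
    v=np.c_[p,np.ones(len(p))]@c['T'][:3,:3].T; o=c['T'][:3,3]
    return o+v*((z-o[2])/v[:,2])[:,None]
def proj(f,P):
    c=load(f);Ti=np.linalg.inv(c['T']); return cv2.projectPoints(np.array(P,float).reshape(-1,1,3),cv2.Rodrigues(Ti[:3,:3])[0],Ti[:3,3],c['K'],c['d'])[0].reshape(-1,2)
E
python3 - <<'E'
from h import *
for n in('top','scene'): snap(n,n)
a=cv2.imread('pics/top.png');print(sensors.sense())
E
```

```text
{'time': 0.1, 'joint_pos': array([ 6.88485494e+01,  7.51080739e+00,  8.53225182e+01, -6.13268724e-04,
        8.72630278e+01, -4.89417525e+00]), 'qd': array([-0.00393756, -0.1428094 , -0.17352554, -0.04420906,  0.00158997,
        0.0358111 ]), 'joint_efforts': array([ 1.93435117e-03, -5.70956862e+01, -5.01939690e+01,  5.90253103e-05,
        8.18283996e-03, -2.48685740e-05]), 'tool_pos': array([167.76767036, 575.50205233, 203.85410662]), 'tcp_rot': array([-1.79903946e+02, -7.61015558e-03,  1.63742748e+02]), 'ft_force': array([ 0.15463544,  0.25220975, -0.54970079]), 'wrist_torque': array([ 0.0080043 , -0.03527898, -0.07427282]), 'grip_force': 0.0, 'finger_gap': 85.11650226350852}
```

View pics/top.png

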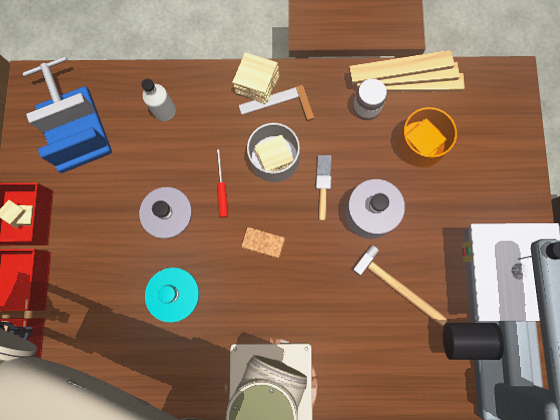

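View pics/scene.png

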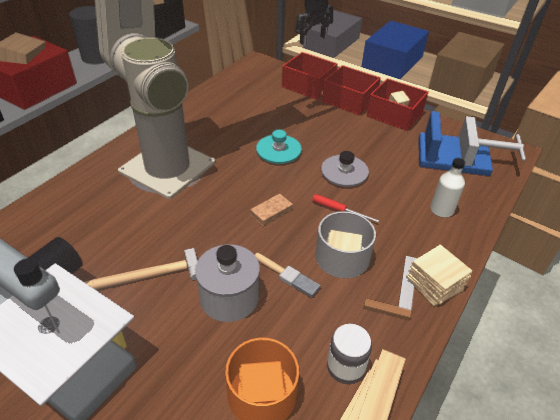

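Top view candidates:
- **Grey lid on the bench:** (165,212). In the scene view it lies flat on the bench, so this is the loose lid.
- **Turquoise look-alike:** (171,294). Leave alone.
- **Closed canister:** (376,207). Leave alone.
- **Open steel canister with blanks:** (273,150). This is the target.
- **Orange pot:** (430,137). Not meant.

I'll confirm in one enlarged crop.

Run:
```python
from h import *
a=cv2.imread('pics/top.png')
cv2.imwrite('pics/c1.png',cv2.resize(a[110:250,130:320],None,fx=4,fy=4,interpolation=cv2.INTER_CUBIC))
print(world('top',[(161.5,209.5)],74),world('top',[(165,212)],18),world('top',[(273,151)],100), load('top')['T'][:3,3])
```

```text
[[464.73021028 294.83356632  74.        ]] [[468.74190434 299.96965364  18.        ]] [[619.75994264  -8.22095653 100.        ]] [ 203.40886233  -61.40332687 1371.81027113]
```

View pics/c1.png

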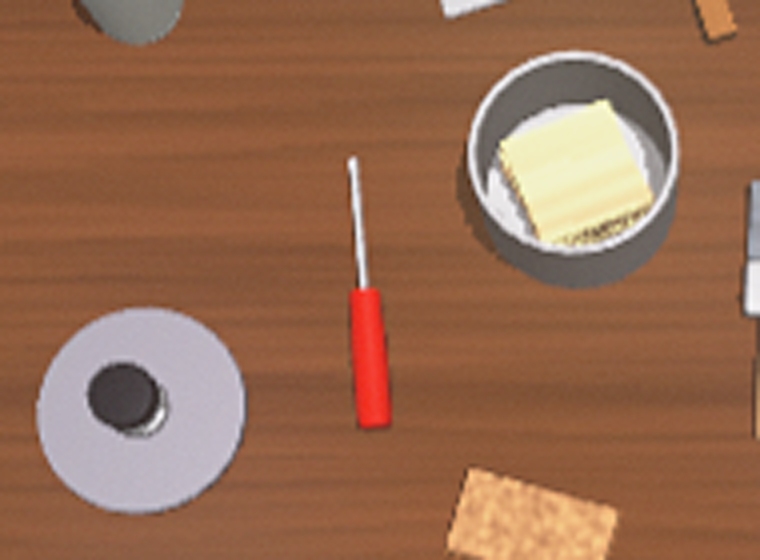

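The crop confirms it. The open steel canister holds the square plywood blanks, with its rim at crop x 467–679, y 50–256. The loose lid's plate is at crop x 37–245, y 307–514, and the knob at x 88–158, y 362–432. I'll fit circles to these extents and move the wrist camera in for a better fix.

```bash
cat >> h.py <<'E'
from scipy.optimize import least_squares
def fitc(f,box,z,R):
    "box=(x0,x1,y0,y1) full-image pixel extents of a horizontal circle"
    t=np.linspace(0,2*np.pi,180)
    def g(p):
        q=proj(f,np.c_[p[0]+R*np.cos(t),p[1]+R*np.sin(t),0*t+z]); return np.r_[q.min(0),q.max(0)][[0,2,1,3]]-box
    x0=world(f,[((box[0]+box[1])/2,(box[2]+box[3])/2)],z)[0,:2]
    s=least_squares(g,x0); return s.x.round(1),s.fun.round(2)
E
python3 - <<'E'
from h import *
def c(b): b=(np.array(b)+.5)/4-.5; return b+np.array([130,130,110,110])
print('plate',fitc('top',c([37,245,307,514]),18,74))
print('knob',fitc('top',c([88,158,362,432]),74,23))
print('rim',fitc('top',c([467,679,50,256]),100,72))
T=optics.get_calibration('wrist'); s=sensors.sense()
from scipy.spatial.transform import Rotation as Ro
R=Ro.from_euler('xyz',s['tcp_rot'],degrees=True).as_matrix()
print(R.round(3)); print('cam in tool',(R.T@(T['pose'][:3,3]-s['tool_pos'])).round(1),(R.T@T['pose'][:3,:3]).round(2))
E
```

```text
plate (array([468.8, 300.3]), array([-0.21,  0.21,  0.16, -0.15]))
knob (array([466.5, 298. ]), array([ 0.26, -0.26,  0.44, -0.43]))
rim (array([629.4,  -7.8]), array([ 0.05, -0.04,  0.46, -0.44]))
[[-0.96   0.28  -0.001]
 [ 0.28   0.96  -0.002]
 [ 0.    -0.002 -1.   ]]
cam in tool [ 8.340e+01  1.000e-01 -1.675e+02] [[-0.   -0.95 -0.32]
 [ 1.    0.   -0.  ]
 [ 0.   -0.32  0.95]]
```

Call:
apply_moves --pt "-20 -10 0 0 0 0 0" --pt "-40 -20 0 0 0 0 0" --pt "-40 -20 0 0 0 0 0" --pt "-40 -20 0 0 0 0 0" --pt "-40 -20 0 0 0 0 0" --pt "-40 -20 0 0 0 0 0" --pt "-40 -20 0 0 0 0 0" --pt "-40 -20 0 0 0 0 0" --pt "-30 -18 0 0 0 0 0" --pt "-20 -10 0 0 0 0 0" --pt "0 0 0 0 0 0 0" --pt "0 0 0 0 0 0 0"

```text
time: 1.6
tool_pos: [453.8, 306.9, 204.6]
tcp_rot: [-180.0, -0.0, 163.7]
ft_force: [0.4, -0.2, 0.9]
finger_gap: 85.5
grip_force: 0.0
```

Run:
```python
from h import *
snap('wrist','w1'); s=sensors.sense(); print(s['time'],s['tool_pos'],s['tcp_rot'],s['ft_force'])
a=cv2.imread('pics/w1.png');print(proj('w1',[[468.8,300.3,18],[466.5,298,74]]))
```

```text
1.65 [453.61808804 307.26835596 204.70564975] [-1.79997219e+02 -1.97525450e-02  1.63753910e+02] [ 0.65661972 -0.09336778 -0.29928357]
[[279.1227814  189.23373576]
 [275.7992241  203.49505539]]
```

View pics/w1.png

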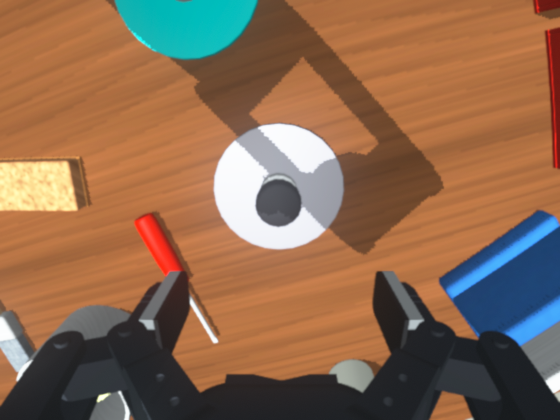

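The wrist view shows the plate at x 214–344, y 123–249 and the knob at x 255–302, y 178–227, close to where the top-view fit predicted. Next I'll fit both.

Run:
```python
from h import *
print(fitc('w1',np.array([214,344,123,249.]),18,74)); k=fitc('w1',np.array([255,302,178.5,227]),74,23);print(k)
s=sensors.sense();y=np.radians(163.75);print(s['tool_pos'])
for p in ([468,299.5],k[0]):
  d=np.array(p)-s['tool_pos'][:2]; print(d@[np.cos(y),np.sin(y)], d@[np.sin(y),-np.cos(y)])
```

```text
(array([469.7, 299.9]), array([-0.77,  0.77, -0.36,  0.57]))
(array([467. , 300.6]), array([-0.48,  0.48,  1.4 , -1.51]))
[453.61808804 307.26835596 204.70564975]
-15.981163876653756 -3.4335327681462458
-14.71330210683373 -2.6573069423526943
```

Call:
apply_moves --pt "-8 -1.4 20 0 0 0 0" --pt "-8.5 -1.3 40 0 0 0 0" --pt "0 0 50 0 0 0 0" --pt "0 0 35 0 0 0 0" --pt "0 0 15 0 0 0 0" --pt "0 0 5 0 0 0 0" --pt "0 0 0 0 0 0 0"

```text
time: 2.52
tool_pos: [469.9, 300.4, 40.7]
tcp_rot: [179.9, 0.1, 163.8]
ft_force: [1.2, -0.9, 0.1]
finger_gap: 85.2
grip_force: 0.0
```

Call:
apply_moves --pt "0 0 0 0 0 0 1" --pt "0 0 0 0 0 0 1" --pt "0 0 0 0 0 0 1" --pt "0 0 0 0 0 0 1" --pt "0 0 0 0 0 0 1" --pt "0 0 0 0 0 0 1" --pt "0 0 0 0 0 0 1" --pt "0 0 0 0 0 0 1" --force 45

```text
time: 3.52
tool_pos: [469.8, 300.1, 40.1]
tcp_rot: [180.0, 0.1, 163.7]
ft_force: [3.5, 1.2, 4.1]
finger_gap: 43.2
grip_force: 45.1
```

Call:
apply_moves --pt "0 0 -3 0 0 0 1" --pt "0 0 -6 0 0 0 1" --pt "0 0 -12 0 0 0 1" --pt "0 0 -20 0 0 0 1" --pt "0 0 -25 0 0 0 1" --pt "0 0 -25 0 0 0 1" --pt "0 0 -25 0 0 0 1" --pt "0 0 -20 0 0 0 1" --pt "0 0 -10 0 0 0 1" --pt "0 0 -4 0 0 0 1" --pt "0 0 0 0 0 0 1"

```text
time: 4.9
tool_pos: [468.9, 299.8, 189.2]
tcp_rot: [-180.0, -0.0, 163.7]
ft_force: [-0.8, -0.4, -2.6]
finger_gap: 42.8
grip_force: 46.3
```

Run:
```python
from h import *
snap('wrist','w2'); snap('scene','s2'); s=sensors.sense(); print({k:np.round(s[k],2) for k in('time','tool_pos','tcp_rot','ft_force','wrist_torque','finger_gap','grip_force')})
a=cv2.imread('pics/w2.png')[200:420,60:500]; b=cv2.imread('pics/s2.png')[50:270,280:500]
cv2.imwrite('pics/c2.png',np.hstack([cv2.resize(a,(500,250)),cv2.resize(b,(250,250))]))
```

```text
{'time': np.float64(5.0), 'tool_pos': array([468.7 , 299.62, 188.64]), 'tcp_rot': array([-1.7993e+02, -8.0000e-02,  1.6374e+02]), 'ft_force': array([-0.69,  0.75, -3.18]), 'wrist_torque': array([-0.01,  0.02,  0.02]), 'finger_gap': np.float64(43.0), 'grip_force': np.float64(46.27)}
```

View pics/c2.png

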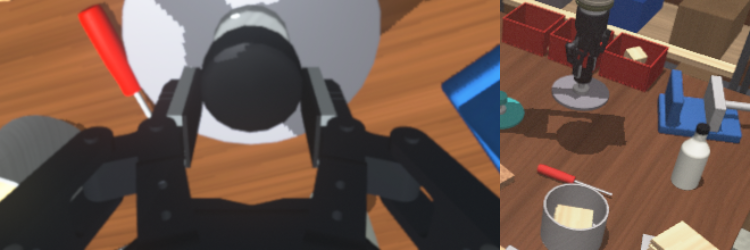

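The lid is held, hanging level and clear of the bench. In the full wrist image the plate spans x≈168–396 with its lower edge at y≈326. I'll work out where it sits relative to the TCP.

Run:
```python
from h import *
t=np.linspace(0,2*np.pi,360)
def fit(R,box,x0):
  def g(p):
    q=proj('w2',np.c_[p[0]+R*np.cos(t),p[1]+R*np.sin(t),0*t+p[2]]); return [q[:,0].min()-box[0],q[:,0].max()-box[1],q[:,1].max()-box[2]]
  return least_squares(g,x0).x
p=fit(74,(168.3,396.2,325.9),[469,300,167]); print(p,p-[468.7,299.6,188.6])
print(fit(23,(238.6,324,316),[469,300,223]))
for c in([469,300,167],[472,299,167],[466,301,167]):
  q=proj('w2',np.array(c)+np.c_[74*np.cos(t),74*np.sin(t),0*t]); print(c,q.min(0),q.max(0))
```

```text
[469.72287702 300.40471235 161.62708151] [  1.02287702   0.80471235 -26.97291849]
[479.41482431 296.96356098 203.47000968]
[469, 300, 167] [164.51774722 113.75859705] [398.18523944 330.18464559]
[472, 299, 167] [164.91371802 119.5042845 ] [397.41251626 333.73730148]
[466, 301, 167] [164.121623  107.9625717] [398.96173903 326.59296363]
```

Run:
```python
from h import *
from scipy.optimize import minimize
t=np.linspace(0,2*np.pi,360,endpoint=False)
for f in('top','scene'):
  g=cv2.GaussianBlur(cv2.cvtColor(load(f)['im'],cv2.COLOR_RGB2GRAY).astype(np.float32),(0,0),.6)
  def s(p,R=69.5):
    q=proj(f,np.c_[p[0]+R*np.cos(t),p[1]+R*np.sin(t),0*t+100]).astype(np.float32)
    return cv2.remap(g,q[:,:1],q[:,1:],cv2.INTER_LINEAR).mean()
  b=max((s((x,y)),x,y) for x in np.arange(612,642,1.) for y in np.arange(-22,8,1.))
  m=minimize(lambda p:-s(p),b[1:],method='Nelder-Mead'); print(f,m.x,-m.fun)
snap('top','t3')
```

```text
top [630.78534358  -7.9986714 ] 199.83189392089844
scene [630.66357192  -6.41950696] 177.16648864746094
```

Call:
apply_moves --pt "-9.6 -10 0 0 0 0 1" --pt "-19.3 -20 0 0 0 0 1" --pt "-26.5 -27.5 0 0 0 0 1" --pt "-28.9 -30 0 0 0 0 1" --pt "-28.9 -30 0 0 0 0 1" --pt "-28.9 -30 0 0 0 0 1" --pt "-28.9 -30 0 0 0 0 1" --pt "-26.5 -27.5 0 0 0 0 1" --pt "-19.3 -20 0 0 0 0 1" --pt "-14.5 -15 0 0 0 0 1" --pt "-9.7 -10 0 0 0 0 1" --pt "0 0 0 0 0 0 1" --pt "0 0 0 0 0 0 1" --force 60

```text
time: 6.68
tool_pos: [630.3, -6.7, 189.7]
tcp_rot: [180.0, -0.0, 163.8]
ft_force: [0.3, -0.0, -3.7]
finger_gap: 41.9
grip_force: 61.3
```

Run:
```python
from h import *
snap('wrist','w4'); snap('scene','s4'); s=sensors.sense(); print({k:np.round(s[k],2) for k in('time','tool_pos','tcp_rot','ft_force','wrist_torque','finger_gap','grip_force')})
b=cv2.imread('pics/s4.png')[100:300,240:440]; a=cv2.imread('pics/w4.png')
cv2.imwrite('pics/c4.png',np.hstack([cv2.resize(a,(400,300)),cv2.resize(b,(300,300))]))
```

```text
{'time': np.float64(6.78), 'tool_pos': array([630.32,  -6.57, 189.84]), 'tcp_rot': array([ 1.7999e+02, -1.0000e-02,  1.6381e+02]), 'ft_force': array([-0.4 ,  0.28, -3.67]), 'wrist_torque': array([-0.02,  0.03, -0.05]), 'finger_gap': np.float64(41.92), 'grip_force': np.float64(61.33)}
```

View pics/c4.png

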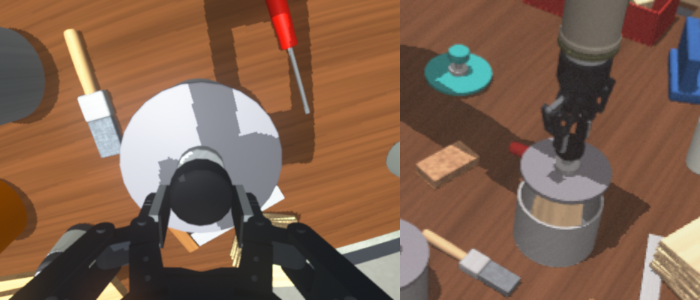

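The lid hangs level above the open canister in the scene view. Its plate spans scene x≈320–381, y≈193–234. I'll check that fit and then lower it.

Run:
```python
from h import *
t=np.linspace(0,2*np.pi,360)
def fit(f,R,box,x0):
  def g(p):
    q=proj(f,np.c_[p[0]+R*np.cos(t),p[1]+R*np.sin(t),0*t+p[2]]); return [q[:,0].min()-box[0],q[:,0].max()-box[1],q[:,1].min()-box[2],q[:,1].max()-box[3]]
  s=least_squares(g,x0); return s.x,s.fun
print(fit('s4',74,(320,380.7,193.3,234.2),[630,-7,165]))
k=1.4
print(fit('w4',74,(119.5*k,282*k,80*k,232*k),[630,-7,165]))
```

```text
(array([624.94346274,  11.2361385 , 144.50103691]), array([ 0.31559321, -0.31221609, -0.47154626,  0.43260722]))
(array([629.80329221,  -6.47940612, 161.93555799]), array([-0.29914622,  0.29884684,  0.28690286, -0.36257096]))
```

Call:
apply_moves --pt "-1 -0.5 8 0 0 0 1" --pt "0 0 12 0 0 0 1" --pt "0 0 10 0 0 0 1" --pt "0 0 6 0 0 0 1" --pt "0 0 3 0 0 0 1" --pt "0 0 2 0 0 0 1" --pt "0 0 0 0 0 0 1"

```text
time: 7.65
tool_pos: [631.5, -8.4, 149.0]
tcp_rot: [180.0, 0.0, 163.7]
ft_force: [-0.6, 0.9, -3.8]
finger_gap: 42.0
grip_force: 61.3
```

Call:
apply_moves --pt "0 0 2 0 0 0 1" --pt "0 0 2 0 0 0 1" --pt "0 0 2 0 0 0 1" --pt "0 0 2 0 0 0 1" --pt "0 0 1 0 0 0 1" --pt "0 0 0 0 0 0 1"

```text
time: 8.4
tool_pos: [631.3, -8.3, 139.7]
tcp_rot: [-180.0, -0.0, 163.7]
ft_force: [1.2, -0.2, -3.5]
finger_gap: 42.3
grip_force: 61.3
```

Call:
apply_moves --pt "0 0 1 0 0 0 1" --pt "0 0 1 0 0 0 1" --pt "0 0 1 0 0 0 1" --pt "0 0 1 0 0 0 1" --pt "0 0 0 0 0 0 1" --pt "0 0 0 0 0 0 1"

```text
time: 9.15
tool_pos: [631.4, -8.3, 135.8]
tcp_rot: [-180.0, 0.0, 163.7]
ft_force: [-0.6, 0.0, -3.6]
finger_gap: 41.9
grip_force: 61.3
```

Call:
apply_moves --pt "0 0 1 0 0 0 1" --pt "0 0 1 0 0 0 1" --pt "0 0 1 0 0 0 1" --pt "0 0 1 0 0 0 1" --pt "0 0 0 0 0 0 1" --pt "0 0 0 0 0 0 1"

```text
time: 9.9
tool_pos: [631.5, -8.4, 132.1]
tcp_rot: [180.0, 0.0, 163.7]
ft_force: [-2.9, 0.4, 4.3]
finger_gap: 41.9
grip_force: 62.4
```

Call:
apply_moves --pt "1 0 0 0 0 0 1" --pt "0 0 1 0 0 0 1" --pt "0 0 1 0 0 0 1" --pt "0 0 0 0 0 0 1" --pt "0 0 0 0 0 0 1"

```text
time: 10.52
tool_pos: [631.3, -8.3, 130.4]
tcp_rot: [180.0, 0.1, 163.7]
ft_force: [3.6, -2.3, 4.6]
finger_gap: 42.3
grip_force: 62.5
```

Run:
```python
from h import *
snap('wrist','w5'); snap('scene','s5'); s=sensors.sense(); print({k:np.round(s[k],2) for k in('time','tool_pos','tcp_rot','ft_force','wrist_torque','finger_gap','grip_force')})
b=cv2.imread('pics/s5.png')[190:290,290:410]
cv2.imwrite('pics/c5.png',cv2.resize(b,None,fx=5,fy=5,interpolation=cv2.INTER_CUBIC))
```

```text
{'time': np.float64(10.62), 'tool_pos': array([631.33,  -8.27, 130.36]), 'tcp_rot': array([1.7999e+02, 1.1000e-01, 1.6373e+02]), 'ft_force': array([ 4.21, -2.95,  4.56]), 'wrist_torque': array([-0.37, -0.66,  0.04]), 'finger_gap': np.float64(41.41), 'grip_force': np.float64(62.48)}
```

View pics/c5.png

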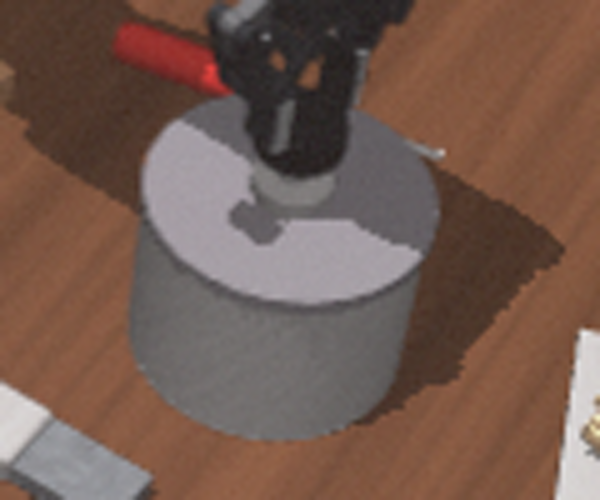

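The lid sits flush on the canister rim. I'll relieve the side force, release and rise clear.

Call:
apply_moves --pt "-0.6 0 -1 0 0 0 1" --pt "0 0 0 0 0 0 0.3" --pt "0 0 0 0 0 0 0" --pt "0 0 0 0 0 0 0" --pt "0 0 0 0 0 0 0" --pt "0 0 0 0 0 0 0" --pt "0 0 -5 0 0 0 0" --pt "0 0 -12 0 0 0 0" --pt "0 0 -20 0 0 0 0" --pt "0 0 -18 0 0 0 0" --pt "0 0 -10 0 0 0 0" --pt "0 0 -5 0 0 0 0" --pt "0 0 0 0 0 0 1" --pt "0 0 0 0 0 0 1" --pt "0 0 0 0 0 0 1" --pt "0 0 0 0 0 0 1" --pt "0 0 0 0 0 0 1" --pt "0 0 0 0 0 0 1"

```text
time: 12.88
tool_pos: [631.0, -8.2, 200.8]
tcp_rot: [180.0, 0.0, 163.7]
ft_force: [-0.2, 0.5, -0.3]
finger_gap: 0.2
grip_force: 0.0
```

Run:
```python
from h import *
snap('wrist','w6'); snap('scene','s6'); s=sensors.sense(); print({k:np.round(s[k],2) for k in('time','tool_pos','tcp_rot','ft_force','wrist_torque','finger_gap','grip_force')})
b=cv2.imread('pics/s6.png')[140:300,280:420]; a=cv2.imread('pics/w6.png')
cv2.imwrite('pics/c6.png',np.hstack([cv2.resize(a,(467,350)),cv2.resize(b,(306,350),interpolation=cv2.INTER_CUBIC)]))
```

```text
{'time': np.float64(12.98), 'tool_pos': array([631.03,  -8.21, 200.82]), 'tcp_rot': array([180.  ,   0.  , 163.74]), 'ft_force': array([ 0.3 , -0.56,  0.77]), 'wrist_torque': array([0.01, 0.02, 0.02]), 'finger_gap': np.float64(0.0), 'grip_force': np.float64(0.0)}
```

View pics/c6.png

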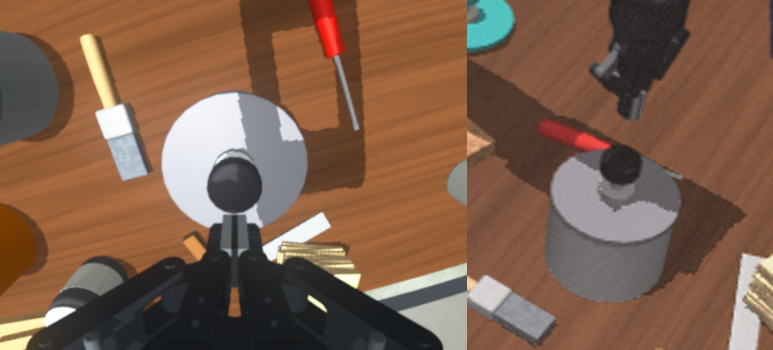

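The lid looks seated and level with the knob up. In the wrist crop the plate is at x 161–308, y 92–230 and the knob at x 207–262. I'll run a quick numeric check of its position and height.

Run:
```python
from h import *
t=np.linspace(0,2*np.pi,360);k=1.2
box=np.array((161,308,92,230))*k
def g(p):
    q=proj('w6',np.c_[p[0]+74*np.cos(t),p[1]+74*np.sin(t),0*t+p[2]]); return [q[:,0].min()-box[0],q[:,0].max()-box[1],q[:,1].min()-box[2],q[:,1].max()-box[3]]
s=least_squares(g,[630,-7,110]);print(s.x,s.fun)
print(fitc('w6',np.array((207,262,156,214))*k,166,23))
```

```text
[631.65338691  -8.01903439 104.79546855] [ 0.78873398 -0.78925677 -0.76067984  0.89853039]
(array([628.1,  -7. ]), array([-1.61,  1.61,  2.46, -2.71]))
```

Call:
apply_moves --pt "0 0 10 0 0 0 1" --pt "0 0 14 0 0 0 1" --pt "0 0 7 0 0 0 1" --pt "0 0 4 0 0 0 1" --pt "0 0 4 0 0 0 1" --pt "0 0 4 0 0 0 1" --pt "0 0 4 0 0 0 1" --pt "0 0 2 0 0 0 1" --pt "0 0 1 0 0 0 1" --pt "0 0 0 0 0 0 1"

```text
time: 14.22
tool_pos: [631.1, -8.2, 150.8]
tcp_rot: [180.0, 0.0, 163.7]
ft_force: [-0.2, 0.2, -0.5]
finger_gap: -0.2
grip_force: 0.0
```

Run:
```python
from h import *
snap('wrist','w7'); snap('scene','s7'); s=sensors.sense(); print(s['ft_force'],s['tool_pos'])
b=cv2.imread('pics/s7.png')[140:300,280:420]; a=cv2.imread('pics/w7.png')[120:360,120:440]
cv2.imwrite('pics/c7.png',np.hstack([cv2.resize(a,(467,350),interpolation=cv2.INTER_CUBIC),cv2.resize(b,(306,350),interpolation=cv2.INTER_CUBIC)]))
```

```text
[-0.2943671   0.5985255  -0.74706007] [631.11560689  -8.22933474 150.95681662]
```

View pics/c7.png

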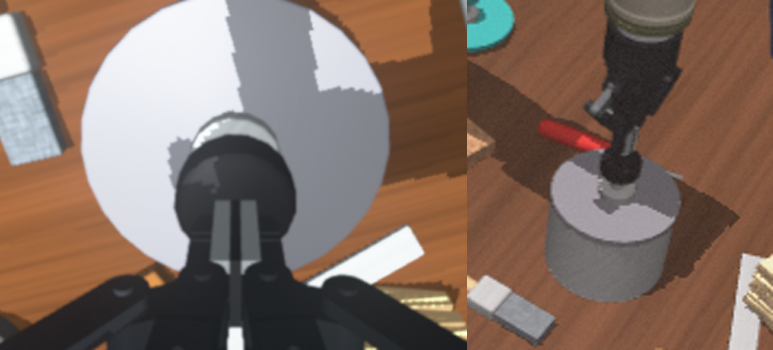

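The fingertips, at about full-image (281,257), appear over the knob but not pressing it, and the force is zero. I'll check where the TCP projects before going deeper.

Run:
```python
from h import *
print(proj('w7',[[631,-8.2,151],[631,-8.2,166],[631,-8.2,160]]).round(0))
t=np.linspace(0,2*np.pi,90)
for z in(166,160,155,148):
  q=proj('w7',np.c_[631+23*np.cos(t),-8+23*np.sin(t),0*t+z]);print(z,q.min(0).round(),q.max(0).round())
a=load('w7')['im']; g=a.sum(2); print('measured knob x extents', 120+175*.685,120+297*.685,'top y',120+135*.686)
print([ (w,proj('w6',[[631-23,-8,w],[631+23,-8,w],[631,-31,w],[631,15,w]]).round(0).tolist()) for w in (166,155)])
```

```text
[[281. 251.]
 [281. 264.]
 [281. 258.]]
166 [237. 223.] [325. 301.]
160 [239. 219.] [324. 294.]
155 [240. 215.] [323. 289.]
148 [241. 211.] [321. 283.]
measured knob x extents 239.875 323.44500000000005 top y 212.61
[(166, [[271.0, 196.0], [291.0, 257.0], [248.0, 236.0], [315.0, 218.0]]), (155, [[272.0, 191.0], [290.0, 250.0], [250.0, 230.0], [313.0, 213.0]])]
```

Call:
apply_moves --pt "0 0 2 0 0 0 1" --pt "0 0 2 0 0 0 1" --pt "0 0 0 0 0 0 1"

```text
time: 14.7
tool_pos: [630.8, -8.2, 146.4]
tcp_rot: [-180.0, -0.0, 163.7]
ft_force: [0.3, 1.1, 0.2]
finger_gap: 0.1
grip_force: 0.0
```

Run:
```python
from h import *
snap('scene','s8');snap('wrist','w8')
P=lambda f,z:proj(f,[[631,-8,z]])[0].round(1)
for z in(166,148): print('scene pred top face',z,P('s6',z),'knob bottom',P('s6',z-22))
def col(f,u,v0,v1): im=load(f)['im']; return im[v0:v1,u].mean(1).astype(int).tolist()
u=int(P('s6',160)[0]); print(u)
for f in('scene','s6','s7','s8'): print(f,col(f,u,200,240))
# same for lid on bench, plunger up
print('bench', [proj('scene',[[469,300,z]])[0].round(1) for z in (74,52,30)]); u=int(proj('scene',[[469,300,60]])[0][0]); print(u,col('scene',u,145,185))
w=lambda z:proj('w6',[[631,-8,z]])[0].round(1)
print('w6',w(166),w(144),w(122)); print(col('w6',int(w(150)[0]),170,280));
```

```text
scene pred top face 166 [349.8 212. ] knob bottom [348.7 218.4]
scene pred top face 148 [348.9 217.3] knob bottom [347.8 223.6]
349
scene [90, 96, 94, 93, 90, 91, 94, 94, 92, 128, 209, 162, 202, 116, 109, 113, 110, 111, 108, 108, 112, 114, 111, 112, 114, 115, 113, 111, 110, 114, 116, 114, 133, 222, 223, 221, 222, 221, 222, 222]
s6 [93, 94, 91, 92, 89, 58, 41, 40, 41, 36, 40, 38, 40, 41, 37, 41, 40, 44, 40, 41, 40, 36, 42, 42, 70, 102, 105, 120, 123, 125, 125, 108, 105, 103, 96, 110, 161, 161, 163, 165]
s7 [45, 42, 40, 41, 40, 39, 44, 37, 40, 39, 41, 42, 42, 38, 36, 36, 41, 44, 39, 41, 38, 38, 38, 42, 70, 102, 103, 121, 122, 127, 125, 106, 103, 105, 124, 129, 163, 164, 164, 162]
s8 [41, 44, 46, 43, 44, 42, 34, 39, 40, 44, 36, 53, 40, 37, 44, 43, 40, 40, 43, 41, 38, 39, 42, 39, 72, 103, 104, 119, 125, 127, 126, 106, 103, 107, 128, 163, 164, 164, 162, 164]
bench [array([346.3, 154.7]), array([345.4, 160.4]), array([344.5, 166. ])]
345 [89, 91, 91, 92, 87, 84, 49, 48, 52, 49, 52, 51, 49, 48, 50, 40, 41, 46, 44, 64, 99, 100, 110, 124, 136, 164, 112, 107, 133, 162, 160, 159, 162, 161, 160, 159, 164, 162, 161, 150]
w6 [281.2 227.3] [281.2 215.8] [281.2 206.2]
[238, 237, 237, 237, 237, 237, 236, 232, 208, 147, 118, 126, 151, 174, 182, 185, 185, 172, 133, 82, 60, 58, 58, 57, 58, 61, 71, 84, 88, 91, 93, 95, 95, 94, 94, 93, 92, 91, 91, 90, 89, 88, 88, 87, 86, 85, 83, 81, 75, 66, 63, 62, 61, 62, 62, 61, 61, 60, 60, 59, 60, 59, 59, 58, 58, 57, 58, 57, 57, 56, 56, 55, 55, 54, 54, 54, 54, 53, 54, 53, 53, 58, 62, 63, 66, 88, 123, 124, 78, 47, 45, 45, 45, 45, 45, 44, 44, 45, 43, 43, 44, 44, 43, 43, 42, 43, 42, 42, 42, 42]
```

Run:
```python
from h import *
def up(f,x0,x1,y0,y1,s): 
  a=cv2.resize(cv2.imread(f'pics/{f}.png')[y0:y1,x0:x1],s,interpolation=cv2.INTER_CUBIC); return np.clip(a.astype(float)**.6*255**.4,0,255).astype(np.uint8)
cv2.imwrite('pics/c8.png',np.hstack([up('w8',220,340,190,310,(400,400)),up('s8',325,375,180,230,(400,400))]))
s=sensors.sense();print(s['ft_force'],s['tool_pos'])
```

```text
[0.00645489 0.27046476 0.07997985] [630.98017884  -8.19942191 146.70498141]
```

View pics/c8.png

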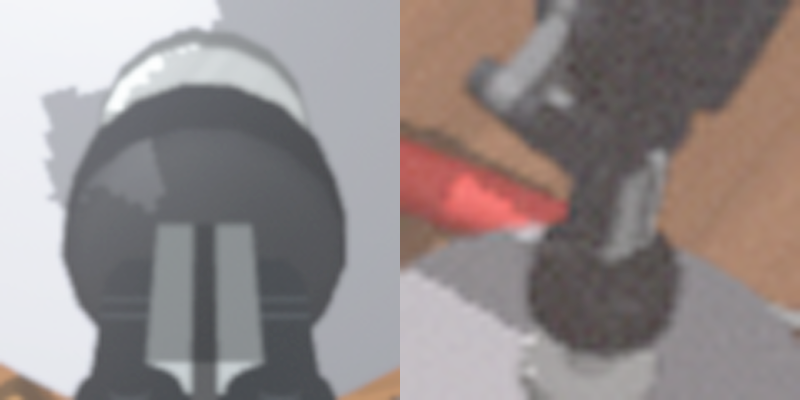

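The view shows the fingertips centred over the knob (crop about (205,225)) and still just above it. The knob is still up, so the tips physically end some 15 mm behind the nominal TCP. I'll continue down, guarded by the force reading.

Call:
apply_moves --pt "0 0 2 0 0 0 1" --pt "0 0 2 0 0 0 1" --pt "0 0 0 0 0 0 1"

```text
time: 15.18
tool_pos: [630.8, -8.2, 142.4]
tcp_rot: [-180.0, -0.0, 163.7]
ft_force: [-0.0, -0.6, 0.8]
finger_gap: -0.1
grip_force: 0.0
```

Call:
apply_moves --pt "0 0 2 0 0 0 1" --pt "0 0 2 0 0 0 1" --pt "0 0 2 0 0 0 1" --pt "0 0 0 0 0 0 1"

```text
time: 15.68
tool_pos: [631.1, -8.2, 137.1]
tcp_rot: [180.0, 0.0, 163.7]
ft_force: [-1.0, -0.9, 5.4]
finger_gap: 0.3
grip_force: 2.3
```

Contact: 5.4 N at TCP z 137, so the stop should be near 122.

Call:
apply_moves --pt "0 0 3 0 0 0 1" --pt "0 0 3 0 0 0 1" --pt "0 0 3 0 0 0 1" --pt "0 0 3 0 0 0 1" --pt "0 0 2 0 0 0 1" --pt "0 0 0 0 0 0 1"

```text
time: 16.42
tool_pos: [631.3, -8.2, 124.0]
tcp_rot: [180.0, 0.1, 163.7]
ft_force: [-4.8, 0.6, 10.2]
finger_gap: -0.2
grip_force: 5.1
```

Call:
apply_moves --pt "0 0 1.5 0 0 0 1" --pt "0 0 1 0 0 0 1" --pt "0 0 1 0 0 0 1" --pt "0 0 0 0 0 0 1" --pt "0 0 0 0 0 0 1"

```text
time: 17.05
tool_pos: [631.4, -8.2, 121.5]
tcp_rot: [180.0, 0.1, 163.7]
ft_force: [-7.1, 0.6, 15.2]
finger_gap: -0.0
grip_force: 7.4
```

Call:
apply_moves --pt "0 0 1 0 0 0 1" --pt "0 0 0 0 0 0 1" --pt "0 0 0 0 0 0 1"

```text
time: 17.42
tool_pos: [631.5, -8.3, 121.5]
tcp_rot: [180.0, 0.1, 163.7]
ft_force: [-10.1, 0.7, 19.7]
finger_gap: -0.2
grip_force: 10.1
```

Firmly on the stop: z holds at 121.5 while the force rises to 19.7 N. Now release fully and repeat for two more strokes.

Call:
apply_moves --pt "0 0 -4 0 0 0 1" --pt "0 0 -6 0 0 0 1" --pt "0 0 -8 0 0 0 1" --pt "0 0 -8 0 0 0 1" --pt "1.5 0 0 0 0 0 1" --pt "0 0 0 0 0 0 1" --pt "0 0 0 0 0 0 1" --pt "0 0 4 0 0 0 1" --pt "0 0 4 0 0 0 1" --pt "0 0 4 0 0 0 1" --pt "0 0 4 0 0 0 1" --pt "0 0 4 0 0 0 1" --pt "0 0 3 0 0 0 1" --pt "0 0 2 0 0 0 1" --pt "0 0 1 0 0 0 1" --pt "0 0 0 0 0 0 1" --pt "0 0 0 0 0 0 1"

```text
time: 19.55
tool_pos: [630.0, -7.8, 121.4]
tcp_rot: [180.0, 0.1, 163.7]
ft_force: [-10.4, 1.0, 21.5]
finger_gap: 0.2
grip_force: 10.5
```

Call:
apply_moves --pt "0 0 -4 0 0 0 1" --pt "0 0 -6 0 0 0 1" --pt "0 0 -8 0 0 0 1" --pt "0 0 -8 0 0 0 1" --pt "0 0 0 0 0 0 1" --pt "0 0 0 0 0 0 1" --pt "0 0 0 0 0 0 1"

```text
time: 20.42
tool_pos: [629.1, -7.8, 143.4]
tcp_rot: [-180.0, -0.1, 163.7]
ft_force: [0.2, 0.5, 0.3]
finger_gap: 0.0
grip_force: 0.0
```

Call:
apply_moves --pt "0 0 4 0 0 0 1" --pt "0 0 4 0 0 0 1" --pt "0 0 4 0 0 0 1" --pt "0 0 4 0 0 0 1" --pt "0 0 4 0 0 0 1" --pt "0 0 3 0 0 0 1" --pt "0 0 2 0 0 0 1" --pt "0 0 1 0 0 0 1" --pt "0 0 0 0 0 0 1" --pt "0 0 0 0 0 0 1"

```text
time: 21.68
tool_pos: [630.0, -7.8, 121.4]
tcp_rot: [180.0, 0.1, 163.7]
ft_force: [-10.6, 1.5, 21.3]
finger_gap: -0.2
grip_force: 10.5
```

Each of the three strokes reached the stop at about 20 N. Last release: rise well clear and check the result.

Call:
apply_moves --pt "0 0 -4 0 0 0 1" --pt "0 0 -6 0 0 0 1" --pt "0 0 -10 0 0 0 1" --pt "0 0 -20 0 0 0 1" --pt "0 0 -25 0 0 0 1" --pt "0 0 -25 0 0 0 1" --pt "0 0 -20 0 0 0 1" --pt "0 0 -10 0 0 0 1" --pt "0 0 0 0 0 0 1" --pt "0 0 0 0 0 0 1"

```text
time: 22.92
tool_pos: [629.0, -7.8, 237.0]
tcp_rot: [-180.0, -0.1, 163.7]
ft_force: [0.6, -0.2, -0.5]
finger_gap: -0.1
grip_force: 0.0
```

Run:
```python
from h import *
snap('scene','s9'); s=sensors.sense(); print(s['time'],s['tool_pos'],s['ft_force'])
a=load('s9')['im'].astype(float)
# compare with s6 (lid seated, arm up): shifts around canister bottom and knob; sealed vs start
def sh(f,x0,x1,y0,y1):
  b=load(f)['im'].astype(float); g=lambda i:np.ascontiguousarray(i[y0:y1,x0:x1].mean(2)); return cv2.phaseCorrelate(g(b),g(a)), np.abs(g(b)-g(a)).mean().round(1)
print('canister',sh('s6',305,390,225,290)); print('sealed',sh('scene',185,270,240,325))
print('knob col',a[200:240,349].mean(1).astype(int).tolist())
# tilt: fit plate ring edge of lid with 4 extents
```

```text
22.975 [628.95068428  -7.75245128 236.82111914] [-0.34329138  0.26540671 -1.02073917]
canister (((-0.0006605862810289409, -0.1498561700738037), 0.9310872188772013), np.float64(2.6))
sealed (((0.016472560768988842, -0.023031562113281723), 0.9983707202625837), np.float64(1.8))
knob col [90, 95, 90, 66, 58, 57, 45, 46, 46, 34, 40, 42, 40, 40, 40, 41, 43, 38, 42, 41, 36, 38, 39, 45, 72, 100, 105, 122, 125, 123, 125, 106, 104, 104, 104, 147, 162, 163, 162, 164]
```

```bash
python3 -c "
from bench import r
print(r.hand_in())"
```

```text
the job is handed in; nothing more can be done
None
```

The lid sits flush and level on the open canister holding the blanks. I pumped its knob three full strokes to the stop, the knob is back up, the sealed canister shows no movement in the camera images, and the job was handed in at about 23 s.

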